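# Slide a loaded drying tray onto the middle rails of a rack

## Robot

A 6-joint arm with a two-finger parallel gripper is mounted at the origin on a cart in front of the work surface, level with it; the furniture and walls round the work are solid. World frame = base frame: x ahead of the robot, y to its left, z up, the work surface at z = 0. Lengths are in mm, angles in rad, forces in N, time in s.
With the tool pointing down it reaches from about 375 to 925 mm from the base axis. Payload 5.7 kg.
Tool frame: the origin (TCP) lies between the finger pads; the fingertips stand r.tcp_to_tips ahead of it and the grasp point (between the pads) lies 8 mm behind it (r.tcp_to_tips is the distance from the TCP to the fingertips, in mm); z points along the fingers, y is the direction in which the jaws open and shut (so a half turn about z gives the same grasp; the last joint's range is limited). The gripper opens to 88 mm and grips with 3 to 60 N. Pads are 20 mm wide; open, the fingers measure 115 mm over their backs; the gripper's body (75 mm by 178 mm) begins 61 mm behind the grasp point.
Start: joints at [-1.249, 0.359, 1.51, -0, 1.272, -0.115], TCP at [253.807, -543.641, 233.623] pointing down, gripper open.
Joint ranges: [-2.97, 2.97], [-1.01, 2.36], [0.21, 2.38], [-0.96, 4.11], [0.2, 2.71], [-2.98, 2.98]. Speed limits (rad/s): [2.39, 2.39, 3.14, 3.14, 3.14, 3.14].

## Interface

Orientations are given as a rotation vector (axis times angle).
In Python, from station import r gives the robot as it stands. Calls block until the motion is done:
- r.reach(position, orientation): joint-space move of the TCP to a pose.
- r.movel(position, ori=None, max_speed=150, threshold=None): straight line of the TCP; ori=None keeps the orientation; max_speed is the mean speed in mm/s. With threshold (N) it stops when the force on the tool has changed by that much, and returns True; else False.
- r.set_joints(angles): joint-space move.
- r.command_gripper(opening, strength=None): finger opening in mm; strength is the grip in N (None keeps the last); returns when the fingers have stopped.
- r.wait(seconds).
- r.inverse_kinematics(position, orientation): joint angles nearest the present ones, or None.
- r.read_state(): the state.
- r.snapshot(name): name is "scene" or "top" or "wrist"; returns the picture (480x640x3 uint8, blue, green, red); there is no depth.
- r.camera_model(name): a dict with "mtx" (3x3 intrinsics, pixels), "rvec" (rotation vector, rad) and "tvec" (3), from world to camera coordinates, as OpenCV has them. Camera axes: x right, y down, z forward; pixel columns grow to the right and rows downward; lengths in mm; the calibration is good to about 2 mm. A picture is of the moment at which its call begins: read the wrist's pose just before it. camera_model takes no time and is no camera call; for the wrist camera it gives the pose at the moment of the call.
A pose or a line that the arm cannot do raises r.MotionError and nothing moves.
- r.hand_in(): hands the job in, once; it reports no verdict.
Trained networks look in the newest picture that a camera, given by its name, has taken for a name from the list of things; names that differ only in an ending like _2 or _b are one class to them, and where a whole thing is asked for, a point or a joint stands for the part that bears it (a point fixed in the world has none). Each returns a list of dicts, best first, with "score" (0 to 1); they miss things now and then, are a little off and sometimes report something else, mostly with a low value. They report only what shows in the picture. A call takes as long as a camera call. They do not tell look-alikes from the thing itself.
- r.masks_of(camera, thing): "mask" (480x640 bool, what is visible of it) and "pixel" ([column, row] in pixels, amid what is visible of it).
The state is a dict: "time_s": time; "q": joint angles; "qvel": joint speeds; "tau": joint torques, N m; "tool_pos": TCP position; "eef_rot": TCP orientation; "wrist_force": force on the tool from outside, world axes, zero at the start; "moment": the same for the moment, N m; "finger_gap": finger opening in mm.
Only numpy, scipy, OpenCV 4.12 (cv2) and the standard library are available. Lean on these libraries where they do the work, as an engineer would, in place of code of your own. Each camera call takes 0.05 s, during which the arm holds its last target.

## Task

Take the small tray with the two clay discs by its upright tab and slide it, tail first, onto the middle pair of rails of the drying rack, pushing it home until it presses firmly on the buffer at the back; leave it there, level, with both discs on it. Be gentle with the rack, since the exact height of the rails and the place of the buffer must be felt, and do not disturb the grey bowl or the spare disc.

Things in the scene. Friction and masses are not known exactly. Their poses are not given: they have to be found in the camera images.
- rack: Fixed drying rack: wooden base 180 x 166 mm, 12 mm thick, reaching 32 mm in front of the front plane, dark steel uprights, 155 mm high, with an aluminium ladder of three pairs of level rails. Origin on the bench below the middle of its open front; x points into the rack, y to the left seen from the front, z up. Rails start at the front plane x = 0 and are 115 mm long. Nothing in it yields when pushed, but for the buffer.
- rack_mouth (a point): Nominal entry to the middle rails: middle of the front plane, 75 mm above the bench; axes as the rack. Ledge tops of the lower, middle and upper pair are nominally 30, 75 and 120 mm above the bench, but the whole ladder is hung up to 10 mm higher or lower; this is not measured: feel for it. Ledges are 12 mm wide, 4 mm thick, with 83 mm free between left and right.
- rack_inside (a point): Point 40 mm behind rack_mouth, where the retaining lips begin: 7.5 mm wide, 3 mm thick, 9 mm above each ledge, running to the back. The first 40 mm of each ledge have no lip, so a tray's tail can be set down there. Inner width between the side plates is 107 mm; in front of the mouth they flare outwards over 15 mm. Axes as the rack.
- back_stop: Fixed steel crossbar at the back of the rack, 12 x 134 x 30 mm; origin at its centre, 136 mm behind the front plane, 80 mm above the bench; axes as the rack. It carries a rubber buffer 44 mm wide, 34 mm high, whose face is 100 mm behind the front plane, give or take up to 14 mm (not measured). It gives 1 mm per 4 N and is hard after 3 mm.
- tray: Loose tray, about 0.2 kg. Wooden plate 100 x 100 x 5 mm with a rim 6 mm high set 10 mm in from the side edges, a steel strip 26 mm wide towards the front, and on it an upright tab. Origin on the underside below the middle of the tab; x points from tab to tail edge, z up. The plate covers x = 55 to 155 mm; its side edges run in the rails.
- tray_grip (a point): Place to grip the tray: in the tab, 34 mm above the tray's underside. The tab is 40 mm long (tray x), 10 mm thick (tray y), and its top is 50 mm above the underside. Axes as the tray. Pinch it across its thickness from above, hard enough that the tray does not droop.
- tray_tail (a point): Middle of the tray's tail edge, on the underside, 155 mm from the tab's middle along tray x: the edge that enters the rack first and meets the buffer. Axes as the tray.
- disc_wide: Loose clay disc 39 mm across, 12 mm thick, lying in the tray; origin at the centre of its underside.
- disc_narrow: Loose clay disc 35 mm across, 10 mm thick, lying in the tray; origin at the centre of its underside.
- bowl: Loose grey bowl, 84 mm across, 38 mm high, on the bench to the left of the rack; origin at the centre of its underside. To be left alone.
- spare_disc: Loose clay disc 40 mm across, 11 mm thick, on the bare bench to the left of the tray; origin at the centre of its underside. To be left alone.
There are look-alikes about, which are no part of the job. Leave any red look-alike of the disc_narrow alone.

How it is judged (in metres and radians):
On the way, in this order (a step that is already met when the one before it is completed fails the run):
1. the tray's tail has entered the rack straight, at the height of the middle rails, at least 20 mm inside (x of tray_tail in the frame of rack above 0.02 m and z of tray_tail in the frame of rack between 0.058 and 0.099 m and y of tray_tail in the frame of rack between -0.01 and 0.01 m and angle between the x axis of tray and the x axis of rack, either way round below 0.12 rad), for 0.1 s.
2. the tray is pressed on the buffer with at least 4 N (contact force between tray and back_stop above 4 N and x of tray_tail in the frame of rack above 0.08 m), for 0.2 s.
At the end, for the whole second after the job is handed in: The tray rests still and level (within 3.4 degrees) on the middle rails, straight, its tail edge 80 to 122 mm behind the rack's front plane, where the buffer may stand, after having been pressed on the buffer; both discs lie on it (x of tray_tail in the frame of rack between 0.08 and 0.122 m and y of tray_tail in the frame of rack between -0.008 and 0.008 m and z of tray_tail in the frame of rack between 0.062 and 0.09 m and angle between tray's own z axis and vertical below 0.06 rad and angle between the x axis of tray and the x axis of rack, either way round below 0.1 rad and linear speed of tray below 0.01 m/s and x of disc_wide in the frame of tray between 0.05 and 0.16 m and z of disc_wide in the frame of tray between 0 and 0.03 m and y of disc_wide in the frame of tray between -0.05 and 0.05 m and x of disc_narrow in the frame of tray between 0.05 and 0.16 m and z of disc_narrow in the frame of tray between 0 and 0.03 m and y of disc_narrow in the frame of tray between -0.05 and 0.05 m); the robot touches nothing.
It fails at once if the tray pushes on the rack with more than 18 N (contact force between tray and rack above 18 N).
It fails at once if the grey bowl is moved by more than 15 mm (distance of bowl from where it was at the start of the episode above 0.015 m).
It fails at once if the spare disc is moved by more than 15 mm (distance of spare_disc from where it was at the start of the episode above 0.015 m).
It also fails if it takes over 53 s, if anything falls off the work surface, if the arm or the gripper's body presses on something with over 40 N, if the wrist force passes 120 N, or if a joint passes its speed limit or range.

## Working session

There is one attempt and no reset: what is moved stays moved. The work goes in short steps, each a Python script; the robot and the scene stay as the last script left them, time stands still between calls to the robot, and variables do not carry over. Pictures are saved under pics/ and viewed, and the job is handed in when it is done.

```bash
ls; mkdir -p pics; python3 - <<'E'
from station import r
import cv2
for c in ["scene","top","wrist"]:
    im=r.snapshot(c); cv2.imwrite(f"pics/a_{c}.png",im)
    m=r.camera_model(c); print(c,m)
    for t in ["tray","rack","disc_wide","disc_narrow","bowl","spare_disc","back_stop"]:
        if c=="wrist":continue
        print(t,[(round(d["score"],2),[round(float(x)) for x in d["pixel"]],int(d["mask"].sum())) for d in r.masks_of(c,t)][:4])
s=r.read_state();print(s,r.tcp_to_tips)
E
```

```text
pics
scene {'mtx': array([[447.00123888,   0.        , 310.53955037],
       [  0.        , 447.00123888, 249.37923058],
       [  0.        ,   0.        ,   1.        ]]), 'rvec': array([ 2.40398558,  0.36229584, -0.10954469]), 'tvec': array([-480.4730598 , -121.67629063, 1061.60301152])}
tray [(0.62, [267, 288], 2062)]
rack [(0.57, [340, 288], 5546)]
disc_wide []
disc_narrow [(0.74, [276, 261], 196), (0.49, [242, 234], 136)]
bowl [(0.73, [338, 289], 5606), (0.48, [341, 214], 162)]
spare_disc [(0.68, [310, 248], 232)]
back_stop [(0.76, [402, 278], 528), (0.43, [344, 212], 185)]
top {'mtx': array([[577.15773789,   0.        , 312.25640902],
       [  0.        , 577.15773789, 243.19608812],
       [  0.        ,   0.        ,   1.        ]]), 'rvec': array([ 2.1635357 , -2.21399326,  0.08954347]), 'tvec': array([-80.27549002, 531.03648942, 937.78449923])}
tray [(0.78, [323, 292], 3480)]
rack [(0.93, [320, 179], 12255)]
disc_wide [(0.58, [325, 282], 417)]
disc_narrow [(0.89, [274, 356], 316), (0.64, [304, 292], 350)]
bowl [(0.63, [217, 226], 1991)]
spare_disc [(0.9, [260, 258], 437)]
[... 284 characters left out ...]
1189292,  -32.82939132,  392.54580286])}
{'time_s': 0.85, 'q': array([-1.24909656e+00,  3.58777977e-01,  1.51036393e+00,  1.07041100e-05,
        1.27248345e+00, -1.15093407e-01]), 'qvel': array([-0.00096413, -0.00103641,  0.00089764,  0.00250439,  0.00014181,
       -0.00086184]), 'tau': array([ 1.11006771e-03, -5.15292692e+01, -2.71129149e+01,  6.76122028e-02,
        2.43318966e-02, -3.68597125e-05]), 'tool_pos': array([ 253.82116302, -543.66630682,  233.64965816]), 'eef_rot': array([-3.06693588e+00, -6.80659736e-01, -1.06884332e-05]), 'wrist_force': array([-0.08025614,  0.08991316, -0.39559337]), 'moment': array([0.00511803, 0.02169726, 0.01363779]), 'finger_gap': 87.74149195197701} 11.0
```

```bash
python3 - <<'E'
import cv2
a=cv2.imread("pics/a_top.png");cv2.imwrite("pics/b_top.png",cv2.resize(a[60:420,140:500],(792,792*360//360))[:600] if 0 else cv2.resize(a[80:400,180:480],(562,600),interpolation=cv2.INTER_CUBIC))
a=cv2.imread("pics/a_scene.png");cv2.imwrite("pics/b_scene.png",cv2.resize(a[180:360,200:440],(800,600),interpolation=cv2.INTER_CUBIC))
E
```

```text
(no output)
```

View pics/a_top.png

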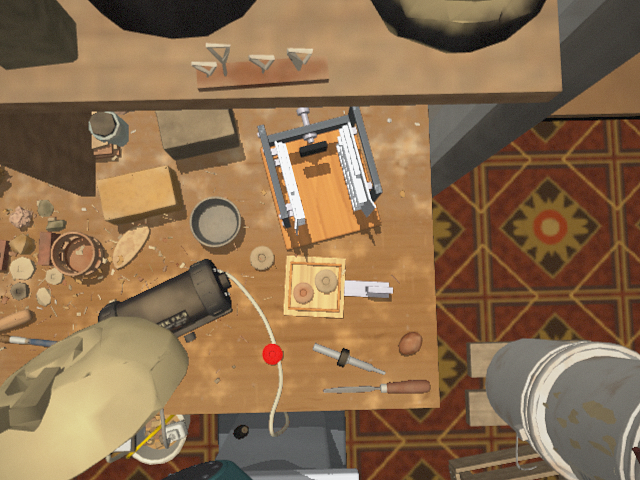

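View pics/a_scene.png

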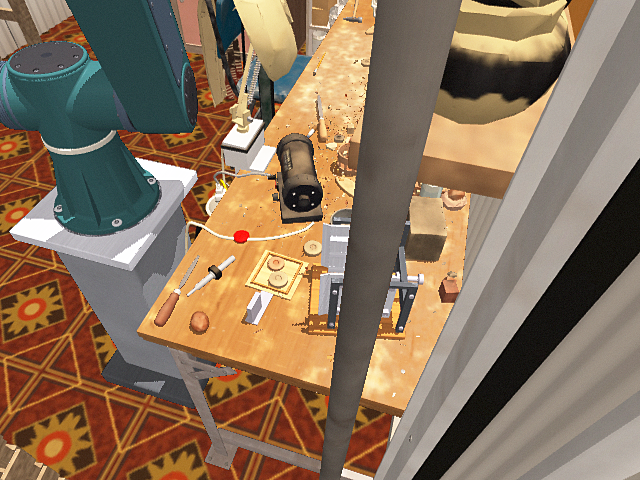

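```bash
ls pics
```

```text
a_scene.png
a_top.png
a_wrist.png
b_scene.png
b_top.png
```

View b_top.

The top view shows the tray at (318,288) with its tab to the right at (375,290), and the rack mouth near (333,235), opening toward the robot. The spare disc is at (261,258), the bowl at (216,222) and the red look-alike at (273,354).

View pics/b_top.png

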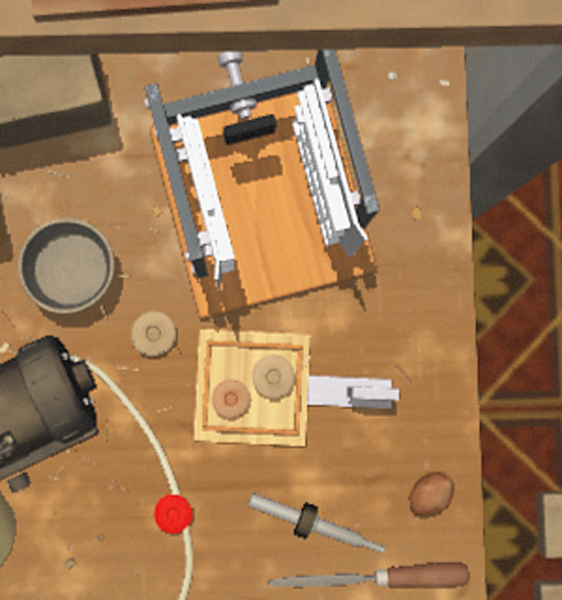

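View pics/b_scene.png

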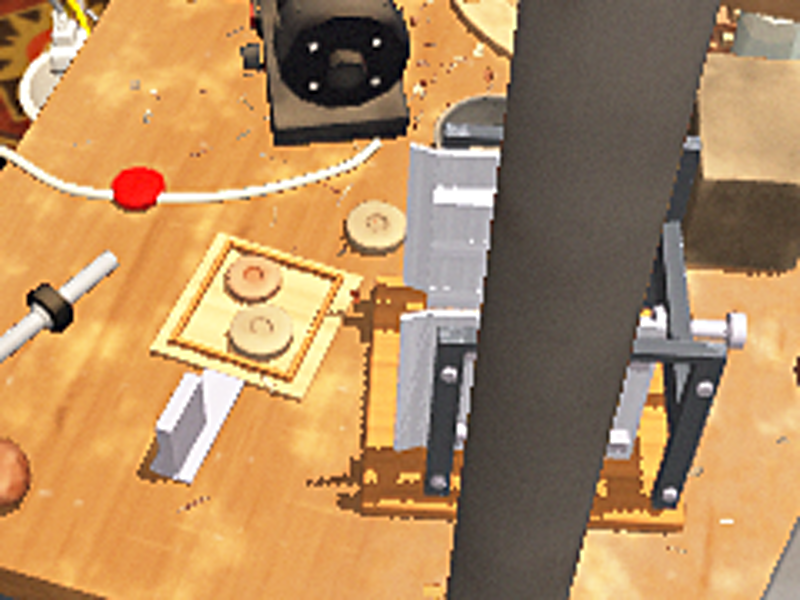

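```bash
cat > h.py <<'E'
import numpy as np,cv2
from scipy.spatial.transform import Rotation as R
def back(m,px,z):
    p=cv2.undistortPoints(np.array([[px]],float),m["mtx"],None)[0,0]
    Rm=cv2.Rodrigues(m["rvec"])[0];c=-Rm.T@m["tvec"].ravel();d=Rm.T@np.array([p[0],p[1],1])
    return c+d*(z-c[2])/d[2]
def proj(m,P): return cv2.projectPoints(np.array(P,float).reshape(-1,3),m["rvec"],m["tvec"],m["mtx"],None)[0][:,0]
def down(yaw): # tool z down; tool y at world yaw+90 dir (tool x along yaw)
    c,s=np.cos(yaw),np.sin(yaw)
    return R.from_matrix(np.array([[c,s,0],[s,-c,0],[0,0,-1]]))
E
python3 - <<'E'
from station import r
from h import *
r.snapshot("top");m=r.camera_model("top");np.set_printoptions(precision=1,suppress=True)
Rm=cv2.Rodrigues(m["rvec"])[0];print("cam",-Rm.T@m["tvec"])
for t in ["tray","rack"]:
    d=r.masks_of("top",t)[0];mk=d["mask"].astype(np.uint8)
    cs,_=cv2.findContours(mk,0,2);c=max(cs,key=cv2.contourArea);b=cv2.boxPoints(cv2.minAreaRect(c));print(t,b)
    cv2.imwrite(f"pics/m_{t}.png",mk*255)
    if t=="tray": print([back(m,p,5)[:2] for p in b])
print(back(m,(261,258),0),back(m,(216,222),0))
print(R.from_rotvec(r.read_state()["eef_rot"]).as_matrix())
E
```

```text
cam [459.8 -82.8 974.5]
tray [[283.  314.8]
 [285.8 255.2]
 [393.4 260.3]
 [390.7 319.8]]
[array([411.5, -41. ]), array([510.8, -47.6]), array([ 498.2, -228.5]), array([ 398.9, -220.6])]
rack [[251.  121. ]
 [356.   92.6]
 [391.2 222.7]
 [286.1 251.1]]
[507.4  -5.6   0. ] [570.2  69.6   0. ]
[[ 0.9  0.4 -0. ]
 [ 0.4 -0.9  0. ]
 [-0.  -0.  -1. ]]
```

```bash
python3 - <<'E'
from station import r
from h import *
np.set_printoptions(precision=2,suppress=True)
m=r.camera_model("wrist");Rm=cv2.Rodrigues(m["rvec"])[0];c=-Rm.T@m["tvec"]
s=r.read_state();T=R.from_rotvec(s["eef_rot"]).as_matrix()
print("cam in tool",T.T@(c-s["tool_pos"]),"cam axes in tool\n",T.T@Rm.T)
print("time",s["time_s"])
for yaw in (90,-90,15,-165,0):
  for p in ([455,-185,300],[520,-90,330]):
    q=r.inverse_kinematics(p,down(np.radians(yaw)).as_rotvec());print(yaw,p,q)
E
```

```text
cam in tool [  74.49    0.89 -152.28] cam axes in tool
 [[-0.   -0.96 -0.27]
 [ 1.   -0.   -0.  ]
 [ 0.   -0.27  0.96]]
time 1.0
90 [455, -185, 300] [-0.53  0.14  1.64 -0.    1.36 -0.53]
90 [520, -90, 330] [-0.3   0.18  1.52 -0.    1.44 -0.3 ]
-90 [455, -185, 300] [-0.53  0.14  1.64 -0.    1.36  2.61]
-90 [520, -90, 330] [-0.3   0.18  1.52 -0.    1.44  2.84]
15 [455, -185, 300] [-0.53  0.14  1.64 -0.    1.36  0.78]
15 [520, -90, 330] [-0.3   0.18  1.52 -0.    1.44  1.01]
-165 [455, -185, 300] [-0.53  0.14  1.64 -0.    1.36 -2.36]
-165 [520, -90, 330] [-0.3   0.18  1.52 -0.    1.44 -2.13]
0 [455, -185, 300] [-0.53  0.14  1.64 -0.    1.36  1.04]
0 [520, -90, 330] [-0.3   0.18  1.52 -0.    1.44  1.27]
```

View pics/a_wrist.png

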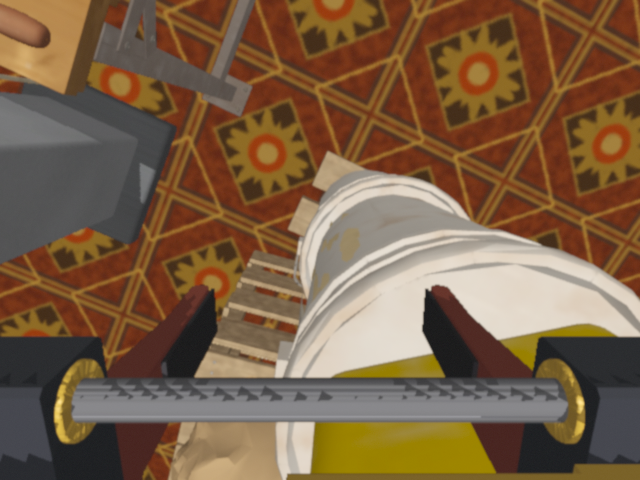

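```bash
python3 - <<'E'
from station import r
from h import *
np.set_printoptions(precision=1,suppress=True)
m=r.camera_model("top");s=r.camera_model("scene")
C=lambda m:-cv2.Rodrigues(m["rvec"])[0].T@m["tvec"]
a=back(m,(0,106),0);b=back(m,(560,92),0);c=C(m);n=np.cross(a-c,b-c)
for px in [(405,180),(525,203),(418,135),(545,150)]:
    s0=C(s);d=back(s,px,0)-s0;t=np.dot(n,c-s0)/np.dot(n,d);print(px,s0+t*d)
print("scene cam",C(s))
E
```

```text
(405, 180) [ 668.8 -136.4  341.3]
(525, 203) [ -166.9 -3341.4  2924.5]
(418, 135) [671.3 -13.  331.8]
(545, 150) [  234.9 -2116.   1687.2]
scene cam [ 673.8 -618.7  732. ]
```

```bash
python3 - <<'E'
from station import r
from h import *
np.set_printoptions(precision=1,suppress=True)
r.reach([520,-110,320],down(np.radians(-165)).as_rotvec())
im=r.snapshot("wrist");m=r.camera_model("wrist");cv2.imwrite("pics/c_wrist.png",im)
import pickle;pickle.dump(m,open("mw1.pkl","wb"))
print(r.read_state()["time_s"],r.read_state()["tool_pos"])
E
```

```text
2.9167 [ 519.9 -110.7  319.8]
```

View pics/c_wrist.png

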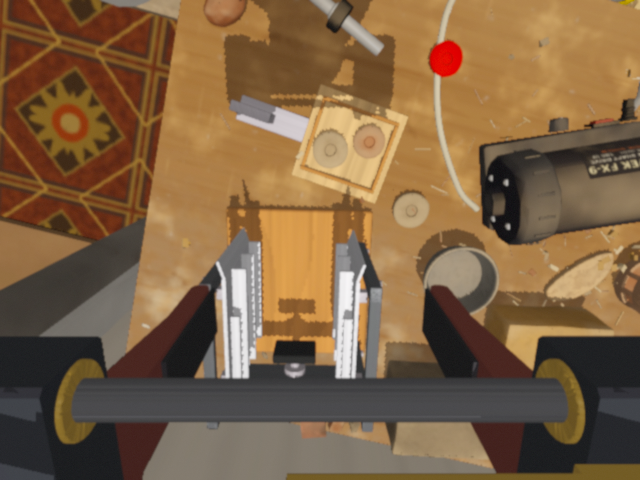

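The wrist view shows the rack squarely, with base front corners near (228,210) and (372,208). The tray plate is around (350,145) with its tab at (258,107).

```bash
python3 - <<'E'
import cv2
a=cv2.imread("pics/c_wrist.png")
cv2.imwrite("pics/d1.png",cv2.resize(a[190:390,190:400],None,fx=3,fy=3,interpolation=cv2.INTER_CUBIC))
cv2.imwrite("pics/d2.png",cv2.resize(a[70:220,220:420],None,fx=4,fy=4,interpolation=cv2.INTER_CUBIC))
E
```

```text
(no output)
```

View pics/d1.png

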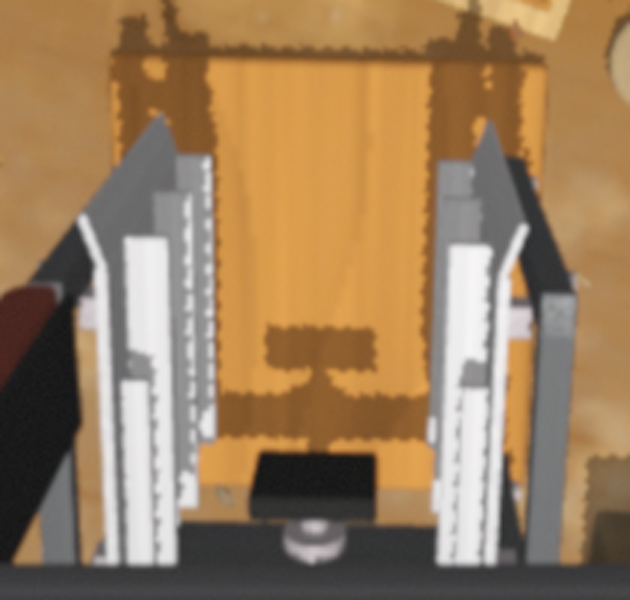

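View pics/d2.png

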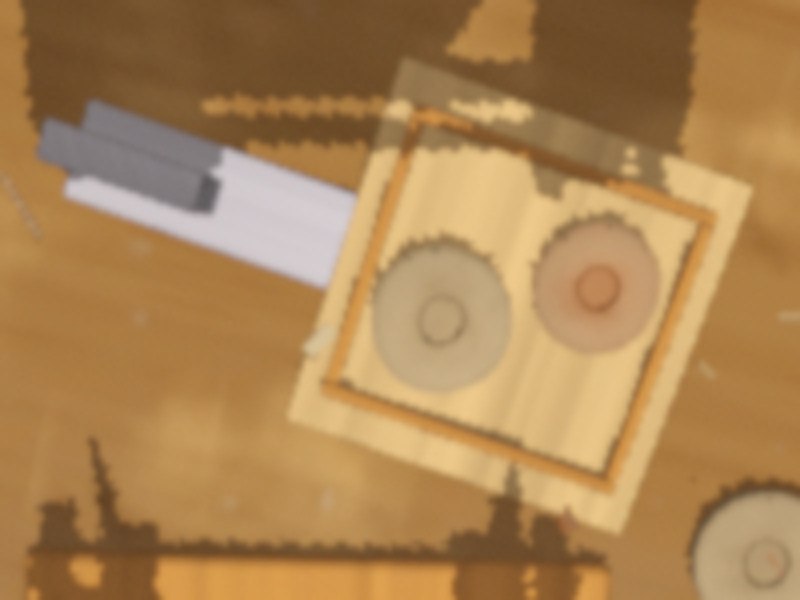

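```bash
cat > fit.py <<'E'
import pickle
from h import *
from scipy.optimize import least_squares
np.set_printoptions(precision=2,suppress=True)
m=pickle.load(open("mw1.pkl","rb"))
def tf(x,y,yaw,P):
    P=np.array(P,float);c,s=np.cos(yaw),np.sin(yaw)
    return np.c_[x+c*P[:,0]-s*P[:,1],y+s*P[:,0]+c*P[:,1],P[:,2]]
tp=np.array([(405,58),(752,187),(620,533),(290,418)])/4+[220,70]
tP=[(55,50,5),(155,50,5),(155,-50,5),(55,-50,5)]
f=lambda p:(proj(m,tf(p[0],p[1],p[2],tP))-tp).ravel()
s=least_squares(f,[455,-185,1.6]);T=s.x;print("tray",T,np.degrees(T[2]),"res",s.fun)
print("tab top d2",(proj(m,tf(*T,[(-20,5,50),(20,5,50),(20,-5,50),(-20,-5,50)]))-[220,70])*4)
# rack
obs=[((112,57),(-32,-83,12),0),((546,62),(-32,83,12),0),
 ((167,238),(0,-41.5,120),1),((448,245),(0,41.5,120),1),((124,238),(0,-53.5,120),1),((490,245),(0,53.5,120),1),
 ((191,197),(0,-41.5,75),1),((445,200),(0,41.5,75),1),((212,157),(0,-41.5,30),1),((437,160),(0,41.5,30),1),
 ((152,380),(40,-46,132),1),((460,388),(40,46,132),1)]
px=np.array([o[0] for o in obs])/3+[190,190];P=np.array([o[1] for o in obs],float);k=np.array([o[2] for o in obs])
def g(p):
    Q=P.copy();Q[:,2]+=k*p[3]
    return (proj(m,tf(*p[:3],Q))-px).ravel()
s=least_squares(g,[580,-90,.26,0],loss="soft_l1");K=s.x;print("rack",K,np.degrees(K[2]));print(g(K).reshape(-1,2))
bp=np.array([(248,492),(375,492),(262,453),(375,453)])/3+[190,190]
h=lambda p:(proj(m,tf(*K[:3],[(p[0],-22+p[1],97),(p[0],22+p[1],97),(p[0],-22+p[1],63),(p[0],22+p[1],63)]))-bp).ravel()
s=least_squares(h,[100,0]);print("buffer",s.x,s.fun)
t=m2=None
E
python3 fit.py
```

```text
tray [ 451.07 -198.17    1.5 ] 85.86533673066106 res [-0.33 -0.27  0.84 -0.19  0.35  0.36 -0.87  0.23]
tab top d2 [[ 48.32 118.27]
 [207.45 175.1 ]
 [195.3  215.73]
 [ 37.06 159.62]]
rack [ 571.54 -121.57    0.24    5.45] 13.759358883021012
[[-2.27 -0.09]
 [ 0.76  1.03]
 [ 0.1   0.31]
 [ 0.56 -0.33]
 [ 0.8   0.07]
 [ 0.15 -0.09]
 [-0.17 -0.97]
 [-0.67 -0.45]
 [-0.92  0.27]
 [ 0.2   0.66]
 [-1.04  0.41]
 [ 0.85 -0.46]]
buffer [101.17  -0.23] [-0.28  1.3   0.81  2.02 -1.59 -2.08  1.02 -1.4 ]
```

```bash
cat > ov.py <<'E'
import sys; from fit import *; from station import r
t=r.camera_model("top");im=cv2.imread("pics/a_top.png")
z=3;x0,y0=220,80;a=cv2.resize(im[y0:y0+180*1+60,x0:x0+190],None,fx=z,fy=z,interpolation=cv2.INTER_CUBIC)
def line(pts,col):
    q=((proj(t,pts)-[x0,y0]+.5)*z).astype(int);cv2.polylines(a,[q],False,col,1,cv2.LINE_AA)
dz=K[3]
line(tf(*K[:3],[(-32,-83,12),(-32,83,12)]),(255,0,0))
for h in (30,75,120):
  for s in (-1,1): line(tf(*K[:3],[(0,s*53.5,h+dz),(0,s*41.5,h+dz),(115,s*41.5,h+dz)]),(0,0,255))
line(tf(*K[:3],[(101,-22,97),(101,22,97)]),(0,255,0))
line(tf(*T,tP+tP[:1]),(255,0,255));line(tf(*T,[(-20,5,50),(20,5,50),(20,-5,50),(-20,-5,50),(-20,5,50)]),(0,0,255))
cv2.imwrite("pics/"+sys.argv[1],a[:600])
E
python3 ov.py e1.png >/dev/null
```

```text
(no output)
```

View pics/e1.png

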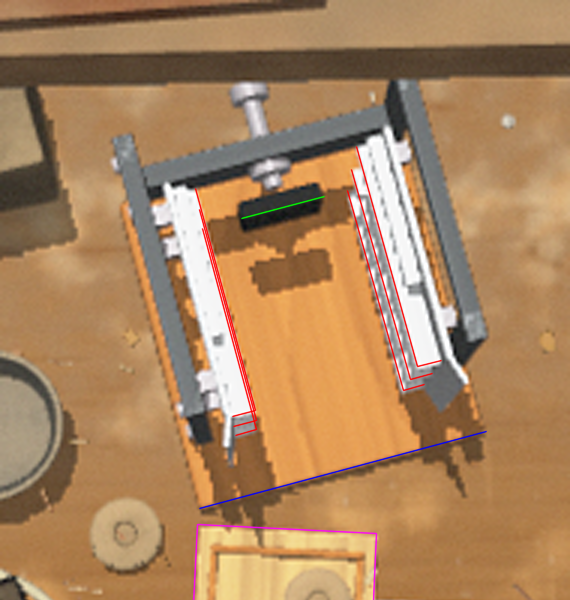

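```bash
python3 - <<'E'
from station import r
from fit import *
def st(l):
    s=r.read_state();print(l,round(s["time_s"],2),s["tool_pos"],s["wrist_force"],s["moment"],round(s["finger_gap"],1),np.round(s["q"],2))
o=down(T[2]).as_rotvec()
r.reach([T[0],T[1],130],o)
r.command_gripper(50)
r.movel([T[0],T[1],60],max_speed=150)
print(r.movel([T[0],T[1],26],max_speed=60,threshold=6));st("down")
r.command_gripper(0,60);st("grip")
b=r.read_state()["wrist_force"]
r.movel([T[0],T[1],60],max_speed=60);r.wait(.2);st("lift")
im=r.snapshot("wrist");cv2.imwrite("pics/f_wrist.png",im)
im=r.snapshot("scene");cv2.imwrite("pics/f_scene.png",cv2.resize(im[180:360,200:440],(800,600)))
E
```

```text
tray [ 451.07 -198.17    1.5 ] 85.86533673066106 res [-0.33 -0.27  0.84 -0.19  0.35  0.36 -0.87  0.23]
tab top d2 [[ 48.32 118.27]
 [207.45 175.1 ]
 [195.3  215.73]
 [ 37.06 159.62]]
rack [ 571.54 -121.57    0.24    5.45] 13.759358883021012
[[-2.27 -0.09]
 [ 0.76  1.03]
 [ 0.1   0.31]
 [ 0.56 -0.33]
 [ 0.8   0.07]
 [ 0.15 -0.09]
 [-0.17 -0.97]
 [-0.67 -0.45]
 [-0.92  0.27]
 [ 0.2   0.66]
 [-1.04  0.41]
 [ 0.85 -0.46]]
buffer [101.17  -0.23] [-0.28  1.3   0.81  2.02 -1.59 -2.08  1.02 -1.4 ]
False
down 6.49 [ 451.   -198.1    25.81] [-0.43  0.04  0.18] [-0.03  0.01 -0.01] 50.2 [-0.55  0.51  1.94  0.    0.7  -0.48]
grip 7.19 [ 451.04 -198.19   26.1 ] [-1.06 -0.03  2.15] [-0.05  0.03  0.07] 9.4 [-0.55  0.51  1.94 -0.    0.7  -0.48]
lift 8.11 [ 450.82 -198.03   59.67] [ 0.15  0.34 -3.03] [-0.17 -0.05 -0.02] 9.7 [-0.55  0.45  1.92 -0.    0.78 -0.48]
```

View pics/f_wrist.png

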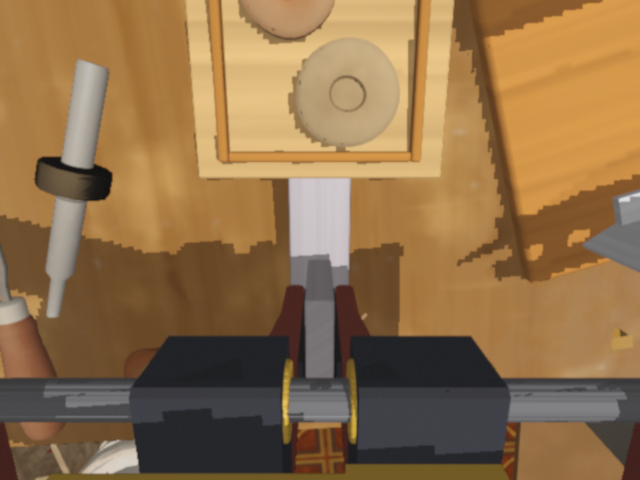

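View pics/f_scene.png

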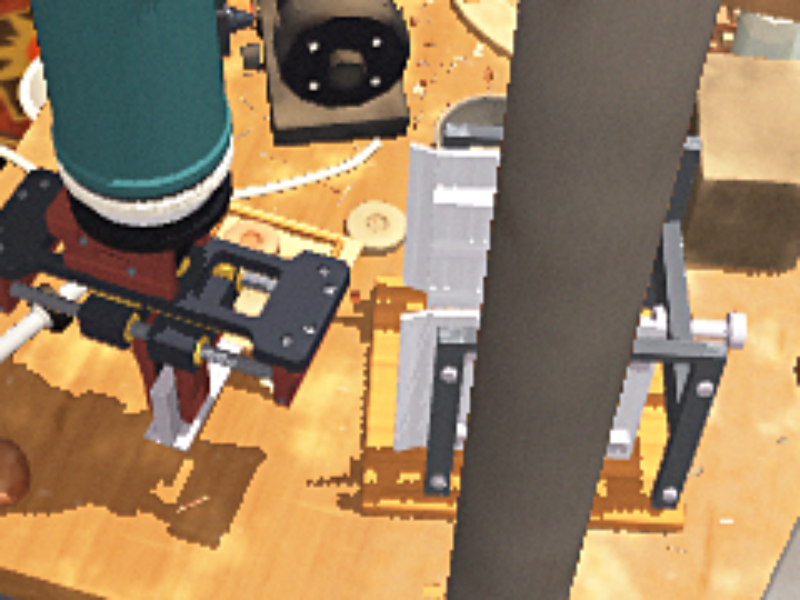

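```bash
cat > inhand.py <<'E'
from h import *
from scipy.optimize import least_squares
import sys
from station import r
np.set_printoptions(precision=3,suppress=True)
Rc=np.array([[0,-.9625,-.2713],[1,0,0],[0,-.2713,.9625]]) # refined below
m=r.camera_model("wrist");s=r.read_state();Tt=R.from_rotvec(s["eef_rot"]).as_matrix()
# tray -> tool : tray x = tool x, tray y=-tool y, z=-tool z ; origin at tool (dx,dy,26)
def pts(p,P):
    dx,dy,yaw,pitch,dz=p
    Q=R.from_euler("zy",[yaw,pitch]).apply(np.array(P,float)-[0,0,34])+[0,0,34]
    Q=Q+[dx,dy,-26+dz]
    return s["tool_pos"]+(Tt@(Q*[1,-1,-1]).T).T
def res(p):
    c=proj(m,pts(p,[(55,50,5),(55,-50,5)]))-[(200,178),(441,178)]
    L=proj(m,pts(p,[(55,50,5),(110,50,5)]));Rr=proj(m,pts(p,[(55,-50,5),(110,-50,5)]))
    at=lambda l,row:l[0,0]+(l[1,0]-l[0,0])*(row-l[0,1])/(l[1,1]-l[0,1])
    return np.r_[c.ravel(),at(L,0)-187,at(Rr,0)-455]
f=least_squares(lambda p:np.r_[res(p),(p[4])/1.0,p[3]/.05],[0,0,0,0,0])
print("dx dy yaw pitch dz",f.x,f.fun)
E
python3 inhand.py
```

```text
dx dy yaw pitch dz [-1.189 -0.972 -0.002  0.005  0.024] [ 0.147 -0.131  0.037  0.123 -0.117 -0.049  0.024  0.103]
```

```bash
cat > g.py <<'E'
from station import r
import contextlib,io
with contextlib.redirect_stdout(io.StringIO()):
    from fit import *
np.set_printoptions(precision=2,suppress=True)
yaw=K[2];ex=np.array([np.cos(yaw),np.sin(yaw),0]);ey=np.array([-np.sin(yaw),np.cos(yaw),0])
TL=153.8
def tcp(tailx,lat,u): return np.array([K[0],K[1]-1,0])+ex*(tailx-TL)+ey*lat+[0,0,u+26]
def inv():
    s=r.read_state();d=s["tool_pos"]-np.array([K[0],K[1]-1,0]);return np.array([d@ex+TL,d@ey,s["tool_pos"][2]-26])
def st(l):
    s=r.read_state();F=s["wrist_force"];print(l,round(s["time_s"],2),"tail x,lat,u",inv(),"F rack",np.array([F@ex,F@ey,F[2]]),"M",s["moment"],round(s["finger_gap"],1))
O=down(yaw).as_rotvec()
E
python3 - <<'E'
from g import *
st("0")
r.movel([T[0],T[1],112],max_speed=100)
r.movel(tcp(-30,0,86),O,max_speed=35);r.wait(.2);st("pre")
im=r.snapshot("top");cv2.imwrite("pics/g_top.png",im)
cv2.imwrite("pics/g_topz.png",cv2.resize(im[90:290,240:410],None,fx=3,fy=3,interpolation=cv2.INTER_CUBIC))
im=r.snapshot("wrist");cv2.imwrite("pics/g_wrist.png",im)
E
```

```text
0 8.21 tail x,lat,u [ 18.65 -44.62  33.69] F rack [ 0.   -0.47 -1.72] M [-0.16 -0.07  0.03] 9.7
pre 11.12 tail x,lat,u [-29.92  -0.06  86.01] F rack [ 0.33 -0.26 -2.22] M [-0.03  0.13  0.09] 10.2
```

View pics/g_topz.png

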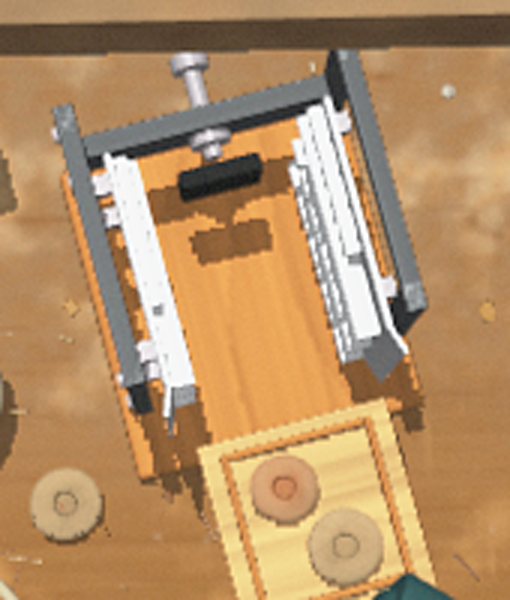

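View pics/g_wrist.png

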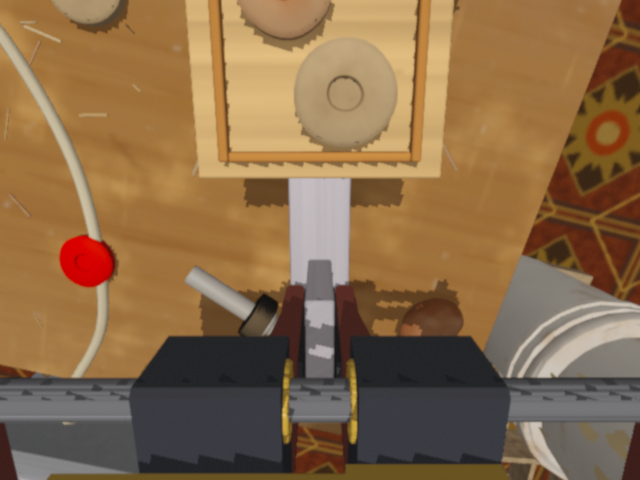

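```bash
python3 - <<'E'
from g import *
t=r.camera_model("top")
def rk(px,z):
    d=back(t,px,z)-np.array([K[0],K[1]-1,0]);return np.array([d@ex,d@ey])
o=np.array([240,90.])
for n,p,z in [("tailL",(198,448),91),("tailR",(388,400),91),("LedgeUL",(194,386),125.5),("LedgeUR",(346,363),125.5),("Rback",(296,112),125.5),("bufL",(180,184),97),("bufR",(260,157),97),("upL",(143,383),155),("upR",(413,288),155)]:
    print(n,rk(o+np.array(p)/3,z))
E
python3 - <<'E'
import cv2
a=cv2.imread("pics/g_top.png");cv2.imwrite("pics/g2.png",cv2.resize(a[185:250,275:385],None,fx=7,fy=7,interpolation=cv2.INTER_NEAREST))
E
```

```text
tailL [-30.74  48.98]
tailR [-32.21 -51.62]
LedgeUL [-3.28 43.55]
LedgeUR [-11.73 -31.92]
Rback [116.34 -41.31]
bufL [102.65  22.67]
bufR [105.62 -20.76]
upL [ 1.08 67.37]
upR [ 11.74 -69.12]
```

View pics/g2.png

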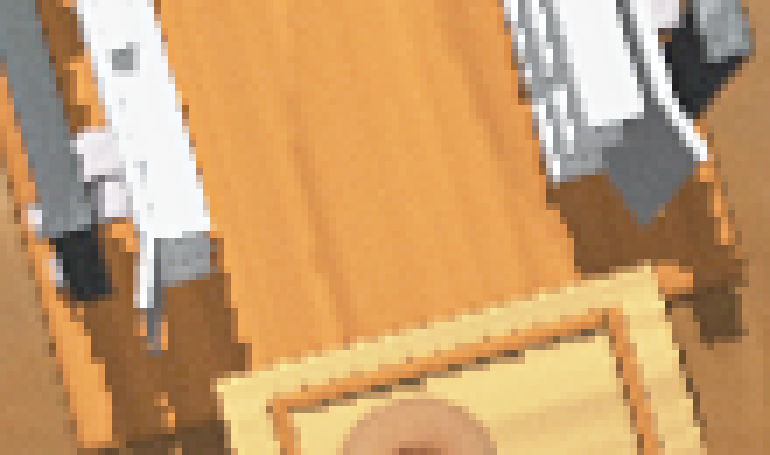

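```bash
python3 - <<'E'
from g import *
t=r.camera_model("top")
def rk(px,z):
    d=back(t,px,z)-np.array([K[0],K[1]-1,0]);return np.array([d@ex,d@ey])
for n,p,z in [("tailL",(216,383),91),("tailR",(650,262),91),("LedgeUL",(212,233),125.5),("LedgeUR",(582,125),125.5),("LedgeUL-out",(160,242),125.5),("LedgeUR-out",(642,115),125.5),("lowR",(555,182),35.5)]:
    print(n,rk(np.array([275,185.])+np.array(p)/7,z))
E
```

```text
tailL [-31.25  49.34]
tailR [-30.27 -49.79]
LedgeUL [-2.97 42.52]
LedgeUR [ -1.08 -39.17]
LedgeUL-out [-1.96 53.63]
LedgeUR-out [ -2.33 -52.04]
lowR [ -2.02 -40.55]
```

```bash
python3 - <<'E'
from g import *
st("a")
print(r.movel(tcp(-5,0.8,88),O,max_speed=40,threshold=4));st("b")
print(r.movel(tcp(27,0.8,88),O,max_speed=25,threshold=3));r.wait(.15);st("c")
E
```

```text
a 11.22 tail x,lat,u [-29.95  -0.06  86.01] F rack [-0.    0.19 -2.8 ] M [-0.01  0.11  0.01] 9.6
False
b 11.99 tail x,lat,u [-5.13  1.   87.91] F rack [ 0.41  0.04 -3.45] M [-0.02  0.15  0.03] 10.0
False
c 13.57 tail x,lat,u [26.87  0.78 88.  ] F rack [-0.9   0.51 -2.93] M [-0.02  0.19 -0.  ] 9.9
```

```bash
python3 - <<'E'
from g import *
print(r.movel(tcp(27,6,88),O,max_speed=8,threshold=2.5));st("L")
print(r.movel(tcp(27,0.8,88),O,max_speed=25))
print(r.movel(tcp(27,-5,88),O,max_speed=8,threshold=2.5));st("R")
E
```

```text
True
L 14.16 tail x,lat,u [26.82  5.26 87.76] F rack [-0.58 -2.31 -2.07] M [-0.29 -0.09 -0.24] 9.6
False
True
R 15.07 tail x,lat,u [26.09 -2.48 87.38] F rack [-0.96  0.02 -2.68] M [0.04 0.1  0.03] 9.5
```

```bash
python3 - <<'E'
from g import *
r.movel(tcp(27,1.4,88),O,max_speed=15);r.wait(.2);st("C")
print(r.movel(tcp(27,1.4,66),O,max_speed=8,threshold=2));st("D");r.wait(.2);st("D2");st("D3")
cv2.imwrite("pics/h_wrist.png",r.snapshot("wrist"))
E
```

```text
C 15.68 tail x,lat,u [27.    1.37 87.97] F rack [-0.66  0.09 -2.81] M [ 0.02  0.15 -0.01] 9.6
True
D 16.88 tail x,lat,u [26.92  1.38 80.91] F rack [-0.83 -0.24  3.75] M [ 0.05 -0.45 -0.02] 9.9
D2 17.07 tail x,lat,u [26.89  1.42 80.83] F rack [-0.01 -0.7   4.99] M [ 0.03 -0.69 -0.01] 10.0
D3 17.07 tail x,lat,u [26.89  1.42 80.83] F rack [-0.01 -0.7   4.99] M [ 0.03 -0.69 -0.01] 10.0
```

View pics/h_wrist.png

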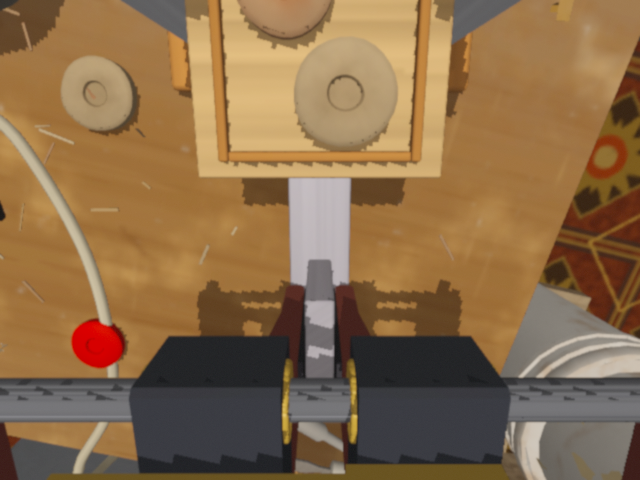

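```bash
python3 - <<'E'
from g import *
r.movel(tcp(27,1.4,81.9),O,max_speed=10);r.wait(.2);st("up")
print(r.movel(tcp(60,1.4,81.9),O,max_speed=20,threshold=4));r.wait(.1);st("60")
print(r.movel(tcp(82,1.4,81.9),O,max_speed=20,threshold=4));r.wait(.1);st("82")
E
```

```text
up 17.67 tail x,lat,u [26.38  1.9  81.56] F rack [ 0.26 -0.36 -2.  ] M [0.02 0.1  0.  ] 9.7
False
60 19.57 tail x,lat,u [59.89  1.41 81.9 ] F rack [-0.28  0.62 -2.99] M [-0.02  0.18  0.05] 9.7
False
82 20.92 tail x,lat,u [81.84  1.41 81.89] F rack [ 0.16  1.01 -2.64] M [0.04 0.15 0.05] 10.1
```

```bash
python3 - <<'E'
from g import *
print(r.movel(tcp(118,1.4,81.8),O,max_speed=8,threshold=5));st("push");r.wait(.15);st("p2");r.wait(.15);st("p3")
E
```

```text
True
push 23.43 tail x,lat,u [100.82   1.76  81.34] F rack [-2.26 -0.48  3.56] M [-0.2  -0.37 -0.17] 9.9
p2 23.57 tail x,lat,u [100.81   1.78  81.32] F rack [-1.58 -0.5   6.67] M [-0.18 -0.45 -0.19] 10.3
p3 23.73 tail x,lat,u [100.8    1.8   81.31] F rack [-1.79 -1.24  6.08] M [-0.16 -0.4  -0.15] 9.5
```

```bash
python3 - <<'E'
from g import *
r.movel(tcp(100.8,1.4,82),O,max_speed=10);r.wait(.2);st("0")
for x in (101.8,102.6,103.3):
    r.movel(tcp(x,1.4,82),O,max_speed=5);r.wait(.2);st(x)
    F=np.mean([r.read_state()["wrist_force"]@ex for _ in range(3)])
    if F<-6.5: break
E
```

```text
0 24.27 tail x,lat,u [100.34   1.74  81.64] F rack [-1.04 -1.22 -1.94] M [-0.1   0.37 -0.04] 9.5
101.8 24.82 tail x,lat,u [101.22   1.71  81.77] F rack [-4.63  0.91 -1.91] M [-0.2   0.94 -0.05] 9.8
102.6 25.33 tail x,lat,u [101.66   1.77  81.78] F rack [-4.62  0.21 -0.79] M [-0.2   1.15 -0.11] 9.5
103.3 25.82 tail x,lat,u [102.01   1.8   81.78] F rack [-8.3  -0.41 -0.39] M [-0.38  1.26 -0.02] 9.9
```

```bash
python3 - <<'E'
from g import *
def avg():
    a=[]
    for _ in range(6): r.wait(.05);F=r.read_state()["wrist_force"];a.append([F@ex,F@ey,F[2]])
    return np.mean(a,0)
print(avg())
r.movel(tcp(104,1.4,82),O,max_speed=5);r.wait(.2);st("104");print(avg())
E
```

```text
[-7.46 -0.13 -0.44]
104 26.62 tail x,lat,u [102.32   1.85  81.8 ] F rack [-8.85 -0.49  1.39] M [-0.33  1.29 -0.05] 9.6
[-8.93 -0.29  0.64]
```

```bash
python3 - <<'E'
from g import *
r.movel(tcp(103,1.4,81.4),O,max_speed=5);r.wait(.2);st("pre")
r.command_gripper(40);r.wait(.2);st("open")
p=r.read_state()["tool_pos"]
r.movel(p+[0,0,60],O,max_speed=80)
r.movel(p+[0,0,150],O,max_speed=150);st("up")
cv2.imwrite("pics/i_wrist.png",r.snapshot("wrist"))
q=p-ex*60-ey*80;q[2]=270
r.reach(q,down(yaw-np.pi/2).as_rotvec())
im=r.snapshot("top");cv2.imwrite("pics/i_top.png",cv2.resize(im[90:290,240:440],None,fx=3,fy=3,interpolation=cv2.INTER_CUBIC))
im=r.snapshot("scene");cv2.imwrite("pics/i_scene.png",cv2.resize(im[180:360,200:440],(800,600)))
st("away")
E
```

```text
pre 27.5 tail x,lat,u [102.06   1.64  81.48] F rack [-7.23 -0.95  0.71] M [-0.25  1.    0.02] 9.6
open 28.36 tail x,lat,u [103.02   1.4   81.39] F rack [-1.34  0.1   0.27] M [0.05 0.02 0.04] 39.9
up 30.01 tail x,lat,u [102.45   1.77 230.46] F rack [-0.12 -0.24 -0.98] M [-0.03  0.06 -0.03] 39.8
away 31.41 tail x,lat,u [ 43.11 -78.25 243.71] F rack [ 0.34 -0.15  0.03] M [ 0.12  0.06 -0.03] 39.9
```

View pics/i_top.png

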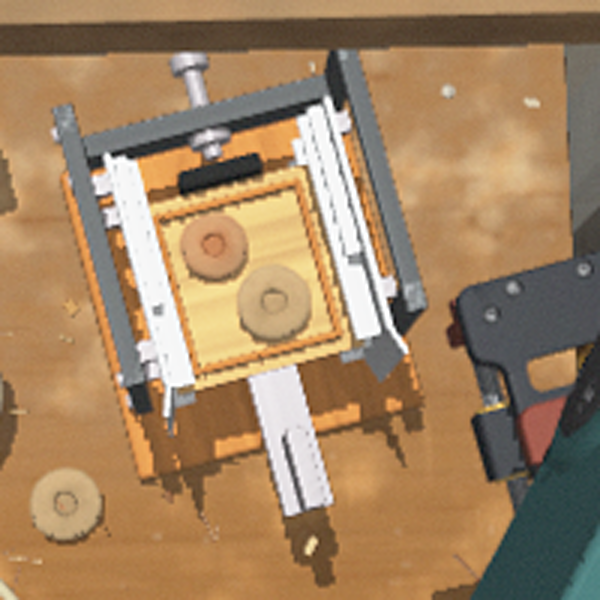

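View pics/i_wrist.png

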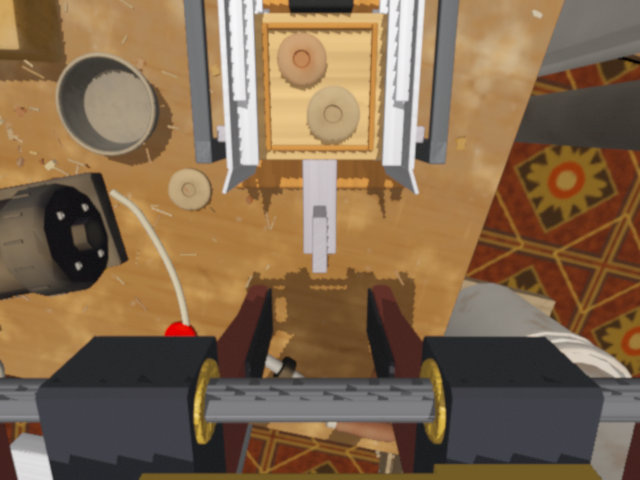

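View pics/i_scene.png

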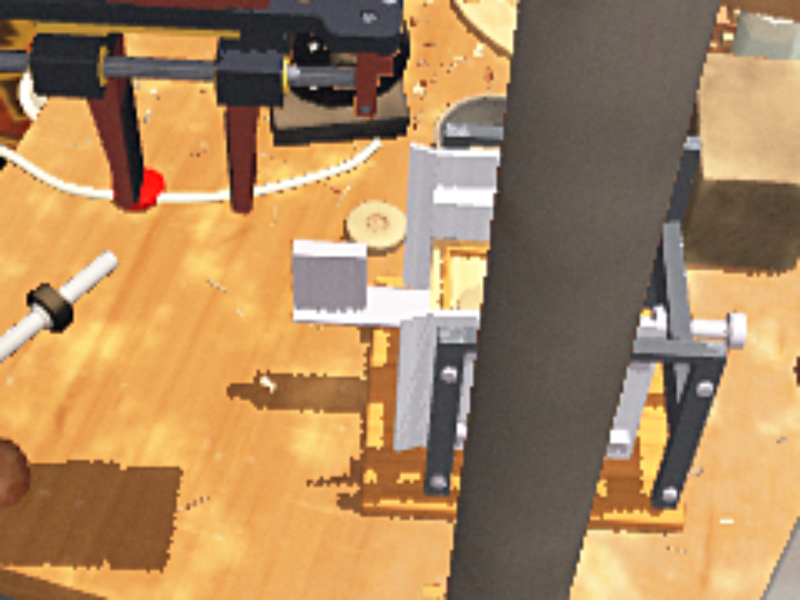

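The tray sits in the middle rails, straight and level, with its tail at the buffer and both discs inside the rim. The bowl and spare disc haven't moved.

```bash
python3 - <<'E'
from station import r
r.wait(.3);print(r.hand_in(),r.read_state()["time_s"])
E
```

```text
the job is handed in; nothing more can be done
the job is handed in; nothing more can be done
```

The tray is on the middle rails with both discs in it. It was pressed home on the buffer, then released, and I handed the job in at about 32 s of the 53 s. The hand-in gave no verdict.

- **Finding things:** I fitted the rack and tray poses to one wrist picture and checked them against the top view. The two disagreed by 1–2 mm sideways. I settled this by touching both side plates and centring between them. The right-hand touch read almost no force, so it may have been a false trigger, but the centre it gave agreed with the top view.
- **Rails:** I gripped the tab with 60 N and the tray stayed level. With the tail 27 mm inside, I lowered it until it touched the ledges, about 81 mm above the bench. That is roughly 6 mm above nominal and close to the camera estimate of 80.5 mm.
- **Buffer:** The first push stopped early, mostly because the tray was pressing on the rails. I raised it slightly and pushed in small steps to about 9 N at the wrist, with the tail about 102 mm behind the front plane.
- **Last checks:** After letting go, the pictures from the top, wrist and scene cameras show the tray straight and level, with its tail at the buffer. Both discs lie inside the rim, the bowl and spare disc look unmoved, and the gripper is clear. I judged these by eye and did not measure the released tray's pose again.

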